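Slide the picking bin down the transfer lane

ROBOT

A 7-joint arm with a two-finger parallel gripper is mounted at the origin on the work surface. World frame = base frame: x ahead of the robot, y to its left, z up, the work surface at z = 0. Lengths are in mm, angles in rad, forces in N, time in s.
With the tool pointing down it reaches from about 400 to 900 mm from the base axis. Payload 5.5 kg.
Tool frame: the origin (TCP) lies at the very end of the fingers, on their centre line; the grasp point (between the pads) lies 19 mm behind it; x points along the fingers, y is the direction in which the jaws open and shut, and the axes are right-handed (so a half turn about x gives the same grasp; the last joint's range is limited). The gripper opens to 92 mm and grips with 3 to 60 N. Pads are 19 mm wide; open, the fingers measure 130 mm over their backs; the gripper's body (75 mm by 190 mm) begins 47 mm behind the grasp point.
Start: joints at [1.4, 0.501, -0.427, 1.55, 0.221, 1.138, -0.21], TCP at [273.241, -589.779, 226.729] pointing down, gripper open.
Joint ranges: [-2.88, 2.88], [-0.31, 2.03], [-1.54, 1.56], [0.2, 2.42], [-1.41, 4.55], [0.19, 2.02], [-2.57, 2.57]. Speed limits (rad/s): [2.57, 2.57, 3.14, 3.14, 3.14, 3.14, 3.14].

INTERFACE

Orientations are given as a unit quaternion [w, x, y, z].
In Python, from workcell import * gives the robot as it stands.
- The arm moves only by the tool step_arm, never from a script. Its argument "steps" is a list of rows, each a list of 5 numbers: the opening, from 0 (shut) to 1 (fully open), then the shift along the tool's x, y, z in cm, then the turn about the tool's x in rad. In form: [[gripper, tx, ty, tz, spin], ...]. A call has 1 to 12 rows; each row is the pose to reach, as a shift and turn from the pose measured when the call began, along the tool's axes at that moment; what a row does not reach only later rows make up. A row lasts 1/12 s, in which the tool goes at most 41.7 mm and 7.16 degrees, less where a joint would pass 70% of its speed; a pose out of reach is approached as far as the arm can. A call with a gripper value outside its range is refused whole. The fingers move at their own pace and stop on an object; the grip force is fixed at half the most. Time passes only in rows, so rows that repeat a pose let the fingers close. It gives the time, the measured TCP pose, the force and the opening at its end, in the units of the state.
- get_state(): the state, without advancing time (a new reading comes with each control period).
- read_camera(name): name is "scene" or "top" or "wrist"; returns a dict with "color" (420x560x3 uint8, red, green, blue), "fx", "fy", "cx", "cy" (pixels), "cam_to_world" (4x4, takes a point from camera to world coordinates); the wrist camera has in their place "hand_eye" (4x4, takes a point from camera to tool coordinates, whose origin is the TCP and whose axes are the tool frame's). Camera axes: x right, y down, z forward; pixel columns grow to the right and rows downward; lengths in mm; the calibration is good to about 2 mm. A picture is of the moment at which its call begins: read the wrist's pose just before it. There is no depth.
- finish_job(): hands the job in, once; it reports no verdict.
The state is a dict: "time_s": time; "q": joint angles; "joint_vel": joint speeds; "joint_efforts": joint torques, N m; "tool_pos": TCP position; "tcp_rot": TCP orientation; "ft_force": force on the tool from outside, world axes, zero at the start; "torque": the same for the moment, N m; "width": opening from 0.0 (shut) to 1.0 (fully open).
Only numpy, scipy, OpenCV 4.12 (cv2) and the standard library are available. Lean on these libraries where they do the work, as an engineer would, in place of code of your own. Each camera call takes 0.05 s, during which the arm holds its last target.

TASK

With the fingertips against the back of the black picking bin, push it steadily down the lane between the two guide rails until its nose is gently up against the end stop and square to it, then leave it there. Neither the bin nor the robot may touch either rail on the way; the bin stays flat on the lane floor (do not grip, lift or tip it, or shove it so that it shoots ahead), and the bottle, screwdriver and steel collar beside the lane are left where they are.

Things in the scene. Friction and masses are not known exactly. Their poses are not given: they have to be found in the camera images.
- lane: Fixed bare aluminium floor plate of the transfer lane, 410 x 160 x 6 mm, level. Origin on the bench under the middle line; x along the lane towards the end stop (the pushing direction, roughly towards the robot's left, turned up to 0.45 rad), y left of that, z up. It spans x = -210 (open entry) to +200 mm, y = -80 to +80 mm; its top is at z = 6 mm.
- rail_left: Left guide rail (steel bar 20 mm wide, 26 mm high above the floor plate, full length of the plate), fixed on the lane. Its origin and axes coincide with the lane's; its inner face is at lane y = +56 mm, its top at z = 32 mm.
- rail_right: Right guide rail, the mirror image: origin and axes coincide with the lane's, inner face at lane y = -56 mm, top at z = 32 mm. The free lane between the rails is 112 mm wide, the bin 84 mm, so about 14 mm is free on each side of a centred bin.
- stop: Fixed rigid steel end stop, a bar 20 x 110 mm standing 30 mm above the floor plate across the lane. Origin and axes coincide with the lane's; the face that the bin meets is at lane x = +170 mm.
- bin: Loose black plastic bin with brass sleeves fast inside, 0.25 to 0.46 kg, 110 long, 84 wide, 50 mm high. Origin at the centre of its underside, x towards its nose (within 0.07 rad of the lane's x at the start), z up. Flat back wall, to be pushed, at x = -55 mm, 50 mm high; nose wall 30 mm high. Stands near the lane's entry; slides with dry friction, 1 to 6 N, and stops when not pushed.
- bin_nose (a point): Centre of the outside of the bin's nose wall, 55 mm ahead of the bin's origin and 15 mm above its underside.
- threadlock_c (a point): Bystander: small white bottle, 34 mm diameter, 105 mm high, standing to the right of the lane (the side away from the robot), 180 mm or more from the lane's middle line; the point is 50 mm up its axis.
- collar_c (a point): Bystander: plain steel collar, 48 mm outside, 28 mm bore, 26 mm high, standing to the right of the lane, 160 mm or more from its middle line; the point is its centre.
- screwdriver_grip (a point): Bystander: screwdriver lying to the left of the lane (the robot's side), about along it, 140 mm or more from its middle line; the point is in its handle.
Things that resemble listed ones, but are neither listed nor needed, are in the scene too. Of the things shaped like the bin, the black one is meant.

How it is judged (in metres and radians):
On the way, in this order (a step that is already met when the one before it is completed fails the run):
1. the bin is half-way down the lane, pushed by the fingers (x of bin_nose in the frame of lane between 0.06 and 0.14 m and contact force between the fingers and bin above 0.2 N), for 0.1 s.
2. the bin's nose is up against the end stop (x of bin_nose in the frame of lane above 0.164 m), for 0.2 s.
At the end, for the whole second after the job is handed in: The bin's nose is within 6 mm of the end stop, the bin is square to the lane within 0.08 rad, flat on the lane floor and at rest (x of bin_nose in the frame of lane above 0.164 m and angle between the x axis of bin and the x axis of lane, either way round below 0.08 rad and angle between bin's own z axis and vertical below 0.05 rad and z of bin in the frame of lane below 0.009 m and linear speed of bin below 0.01 m/s); the robot touches nothing.
It fails at once if the bin or the robot touches a guide rail (contact force between any of bin, the fingers, the arm and rail_left above 0.2 N or contact force between any of bin, the fingers, the arm and rail_right above 0.2 N).
It fails at once if the bin is lifted off the lane floor (6 mm) or tipped (0.12 rad) (z of bin in the frame of lane above 0.012 m or angle between bin's own z axis and vertical above 0.12 rad).
It fails at once if the bin is shoved faster than 0.3 m/s (linear speed of bin above 0.3 m/s).
It fails at once if the bin is pressed into the end stop with more than 35 N (contact force between bin and stop above 35 N).
It fails at once if the bottle, the collar or the screwdriver is moved more than 20 mm (distance of any of threadlock_c, collar_c, screwdriver_grip from where it was at the start of the episode above 0.02 m).
It also fails if it takes over 42 s, if anything falls off the work surface, if the arm or the gripper's body presses on something with over 40 N, if the wrist force passes 120 N, or if a joint passes its speed limit or range.

## Working session

There is one attempt and no reset: what is moved stays moved. The work goes in short steps, Python scripts to look and compute and a tool call to move; the robot and the scene stay as the last step left them, time stands still between calls to the robot, and variables do not carry over. Pictures are saved under pics/ and viewed, and the job is handed in when it is done.

Besides the shell and the picture viewer there is one more tool, called after ">>>" as name([rows], argument=value, ...), one row to a line, values as JSON. step_arm: Moves the arm, as the interface text tells. Its arguments: {"type":"object","properties":{"steps":{"type":"array","items":{"type":"array","items":{"type":"number"}}}},"required":["steps"]}

```bash
mkdir -p pics; python3 - <<'E'
from workcell import *
import cv2, numpy as np
s=get_state(); print({k:np.round(v,3).tolist() for k,v in s.items()})
for n in ("scene","top","wrist"):
    c=read_camera(n); cv2.imwrite(f"pics/{n}0.png",c["color"][:,:,::-1]); print(n,c["fx"],c["fy"],c["cx"],c["cy"]); print(np.round(c.get("cam_to_world",c.get("hand_eye")),4).tolist())
E
```

```text
{'time_s': 0.0, 'q': [1.4, 0.502, -0.427, 1.551, 0.221, 1.138, -0.21], 'joint_vel': [0.001, -0.0, 0.002, 0.001, -0.0, -0.0, 0.001], 'joint_efforts': [0.0, -56.66, -5.816, -27.911, -0.069, 0.031, 0.0], 'tool_pos': [272.89, -589.173, 225.664], 'tcp_rot': [-0.152, -0.69, -0.153, 0.691], 'ft_force': [1.094, -1.102, -0.776], 'torque': [-0.002, -0.056, 0.012], 'width': 0.999}
scene 536.6119651424343 536.6119651424343 270.6358974928442 204.85694433810727
[[0.4621, 0.4878, -0.7406, 1383.9448], [0.8866, -0.2705, 0.3751, -446.5728], [-0.0174, -0.83, -0.5575, 674.0768], [0.0, 0.0, 0.0, 1.0]]
top 391.53551993258657 391.53551993258657 283.38505112318745 207.81975158032427
[[0.142, -0.9604, 0.2397, 418.1627], [-0.9898, -0.1398, 0.0264, -62.8353], [0.0082, -0.241, -0.9705, 762.0994], [0.0, 0.0, 0.0, 1.0]]
wrist 335.81465452176747 335.81465452176747 282.19012293210324 206.17337941219128
[[-0.0013, -0.293, 0.9561, -158.5093], [1.0, 0.0001, 0.0014, 0.5142], [-0.0005, 0.9561, 0.293, -79.5906], [0.0, 0.0, 0.0, 1.0]]
```

View pics/scene0.png

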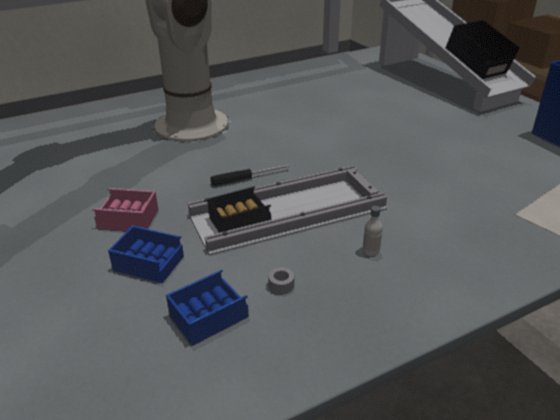

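View pics/top0.png

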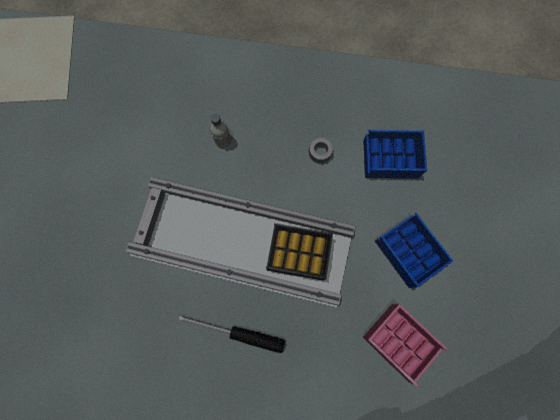

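View pics/wrist0.png

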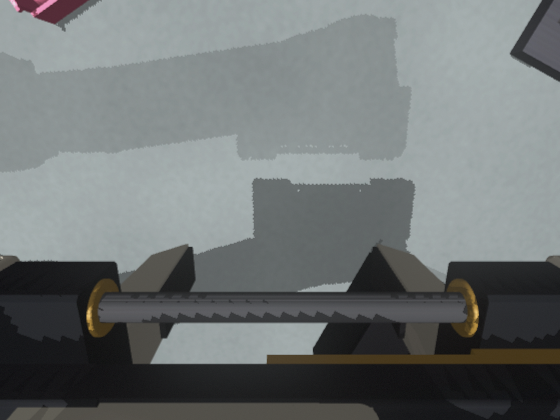

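The top view shows the lane from (345,260) at the open entry to (145,215) at the stop, with the black bin with brass sleeves at (300,251). The other bin shapes are blue at (395,153) and (414,250), pink at (405,343), and a dark box on the ramp, seen in the scene view at (482,48). The black bin standing in the lane is the one meant. I'll enlarge that area to confirm it and measure.

```bash
python3 - <<'E'
import cv2
i=cv2.imread("pics/top0.png")
for n,(x0,y0,w,h,f) in {"a":(240,200,130,110,6),"b":(115,165,130,110,6)}.items():
    cv2.imwrite(f"pics/top0{n}.png",cv2.convertScaleAbs(cv2.resize(i[y0:y0+h,x0:x0+w],None,fx=f,fy=f,interpolation=cv2.INTER_CUBIC)[:600],alpha=1.3,beta=15))
E
```

```text
(no output)
```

View pics/top0a.png

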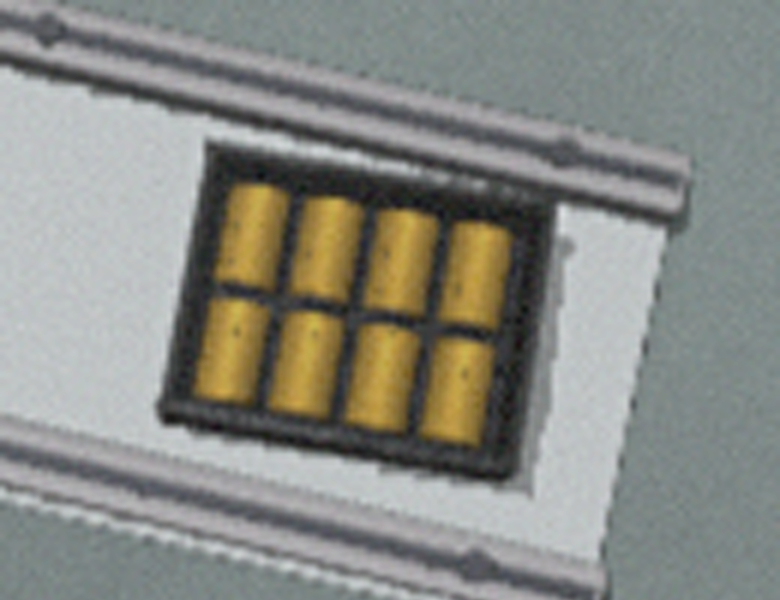

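View pics/top0b.png

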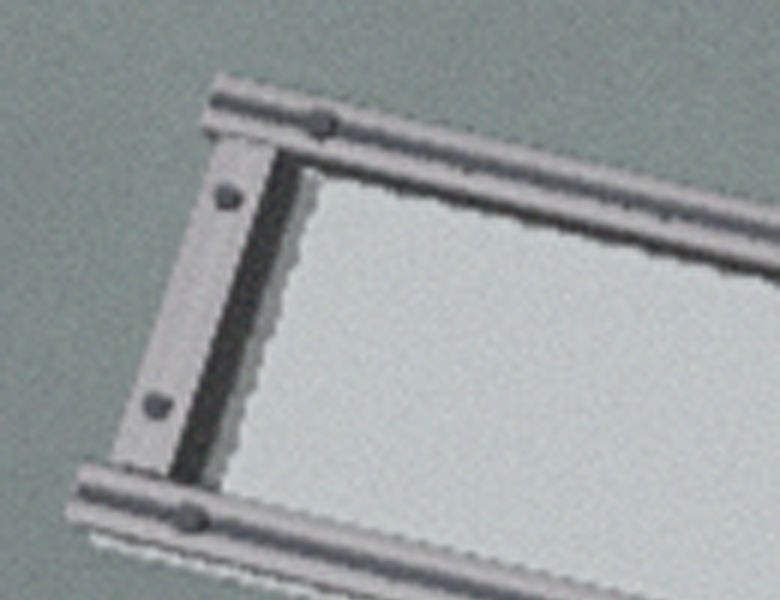

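```bash
cat > h.py <<'E'
import numpy as np, cv2
from scipy.optimize import least_squares
TOP=dict(f=391.53551993258657,cx=283.38505112318745,cy=207.81975158032427)
def proj(c,P):
    T=np.array(c["cam_to_world"]); R=T[:3,:3]; p=(np.atleast_2d(P)-T[:3,3])@R
    return np.c_[c["cx"]+c["fx"]*p[:,0]/p[:,2], c["cy"]+c["fy"]*p[:,1]/p[:,2]]
def place(v,P):
    P=np.atleast_2d(np.array(P,float)); a=v[2]; c,s=np.cos(a),np.sin(a)
    return np.c_[v[0]+c*P[:,0]-s*P[:,1], v[1]+s*P[:,0]+c*P[:,1], P[:,2]]
def fit(c,P,uv,v0):
    r=least_squares(lambda v:(proj(c,place(v,P))-uv).ravel(),v0,x_scale=[100,100,.1],loss="soft_l1")
    return r.x, (proj(c,place(r.x,P))-uv)
def crop(uv,x0,y0,f=6): return (np.array(uv,float)+.5)/f-.5+[x0,y0]
def rel(L,b):
    d=np.array(b[:2])-L[:2]; c,s=np.cos(L[2]),np.sin(L[2])
    return np.array([c*d[0]+s*d[1],-s*d[0]+c*d[1],b[2]-L[2]])
BP=[[55,-42,36],[55,42,36],[-55,-42,56],[-55,42,56]]
E
python3 - <<'E'
from h import *; from workcell import *
c=read_camera("top"); 
P=[[-210,-76,32],[-210,-56,32],[-210,56,32],[200,-76,32],[200,-56,32],[200,56,32],[200,76,32],[170,-55,36],[170,55,36]]
uv=np.r_[crop([(690,158),(683,203),(606,572)],240,200),crop([(215,75),(205,130),(85,462),(68,517),(276,150),(168,472)],115,165)]
L,r=fit(c,P,uv,[600,-100,1.4]); print(L,r.round(1).tolist())
B=crop([(207,145),(160,412),(555,205),(512,478)],240,200)
b,r=fit(c,[[p[0],p[1],p[2]+6-6] for p in BP],B,[500,-250,1.4]); print(b,r.round(1).tolist(),rel(L,b))
np.save("L.npy",L)
E
```

```text
[528.85842039  31.90326634   1.47282492] [[1.3, -0.3], [0.5, 2.2], [1.3, -0.4], [-0.1, -0.9], [-1.7, -0.5], [-0.8, -0.4], [-1.6, 0.8], [0.4, -0.4], [0.0, 0.9]]
[518.57611712 -82.94155365   1.51924194] [[-0.0, 0.5], [-1.3, -0.1], [0.7, -0.3], [0.2, -0.1]] [-1.15299859e+02 -1.00052140e+00  4.64170113e-02]
```

```bash
cat >> h.py <<'E'
from scipy.spatial.transform import Rotation as Ro
def tool(s):
    q=s["tcp_rot"]; return Ro.from_quat([q[1],q[2],q[3],q[0]]).as_matrix()
def rep(s,L):
    R=tool(s); ang=lambda v:np.arctan2(v[1],v[0])
    p=rel(L,[*s["tool_pos"][:2],0])
    ay=(ang(R[:,1])-L[2]+np.pi)%(2*np.pi)-np.pi; az=(ang(R[:,2])-L[2]+np.pi)%(2*np.pi)-np.pi
    print("t",round(s["time_s"],2),"tcp lane x,y",p[:2].round(1),"z",round(s["tool_pos"][2],1),"yaw y,z rel lane",round(ay,3),round(az,3),"xz",R[2,:].round(3),"F",np.round(s["ft_force"],1),"w",round(s["width"],3))
def step(s,L,goal):  # goal lane x,y,world z -> tool cm
    g=place(L,[[goal[0],goal[1],0]])[0]; g[2]=goal[2]
    return (tool(s).T@(g-np.array(s["tool_pos"]))/10).round(2)
E
python3 - <<'E'
from h import *; from workcell import *
L=np.load("L.npy"); s=get_state(); rep(s,L); print(tool(s).round(3)); print(step(s,L,[-215,0,150]))
for n in ("top","scene"):
    c=read_camera(n); im=c["color"][:,:,::-1].copy()
    def poly(v,P,col):
        cv2.polylines(im,[np.round(proj(c,place(v,P))*16).astype(np.int32)],True,col,1,cv2.LINE_AA,4)
    for y in(-56,-76,56,76): poly(L,[[-210,y,32],[200,y,32]],(0,255,0))
    poly(L,[[170,-55,36],[170,55,36],[190,55,36],[190,-55,36]],(0,255,255))
    poly(L,[[-210,-80,6],[-210,80,6],[200,80,6],[200,-80,6]],(255,255,0))
    b=[518.6,-82.9,1.519]
    poly(b,[[55,-42,36],[55,42,36],[-55,42,56],[-55,-42,56]],(0,0,255))
    poly(b,[[55,-42,6],[55,42,6],[-55,42,6],[-55,-42,6]],(255,0,255))
    x0,y0=(115,165) if n=="top" else (180,150)
    cv2.imwrite(f"pics/{n}1.png",cv2.resize(im[y0:y0+145,x0:x0+260],None,fx=3,fy=3,interpolation=cv2.INTER_CUBIC))
E
```

```text
t 0.2 tcp lane x,y [-643.4  193.8] z 226.1 yaw y,z rel lane -2.61 2.103 xz [-1.    -0.001 -0.   ] F [-0.4  0.5 -0.6] w 0.998
[[-0.     0.42  -0.907]
 [ 0.001 -0.907 -0.42 ]
 [-1.    -0.001 -0.   ]]
[  7.64 -27.08 -38.43]
```

View pics/top1.png

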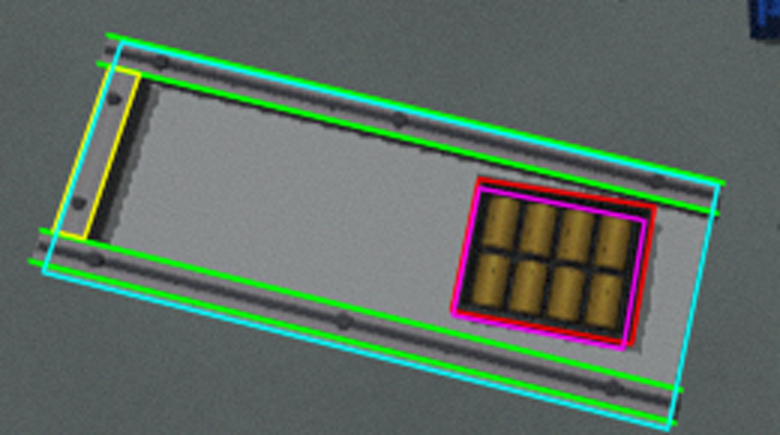

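View pics/scene1.png

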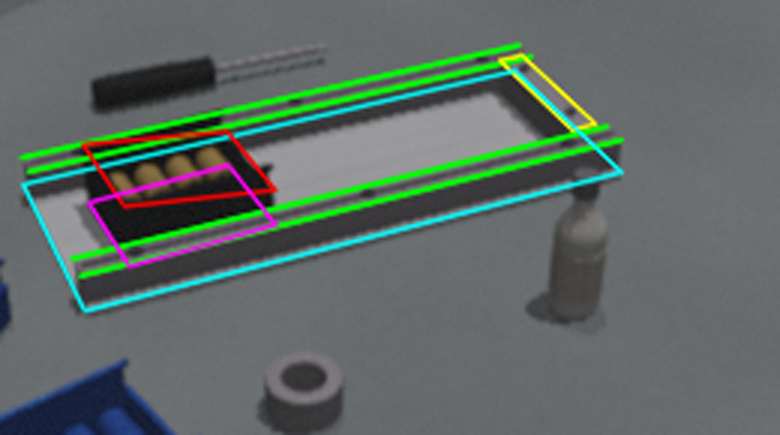

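```bash
python3 - <<'E'
import cv2
i=cv2.imread("pics/scene0.png")
for n,(x0,y0,w,h,f) in {"a":(180,180,100,75,8),"b":(310,160,90,70,8)}.items():
    cv2.imwrite(f"pics/scene0{n}.png",cv2.convertScaleAbs(cv2.resize(i[y0:y0+h,x0:x0+w],None,fx=f,fy=f,interpolation=cv2.INTER_CUBIC)[:600],alpha=1.6,beta=20))
E
```

```text
(no output)
```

View pics/scene0a.png

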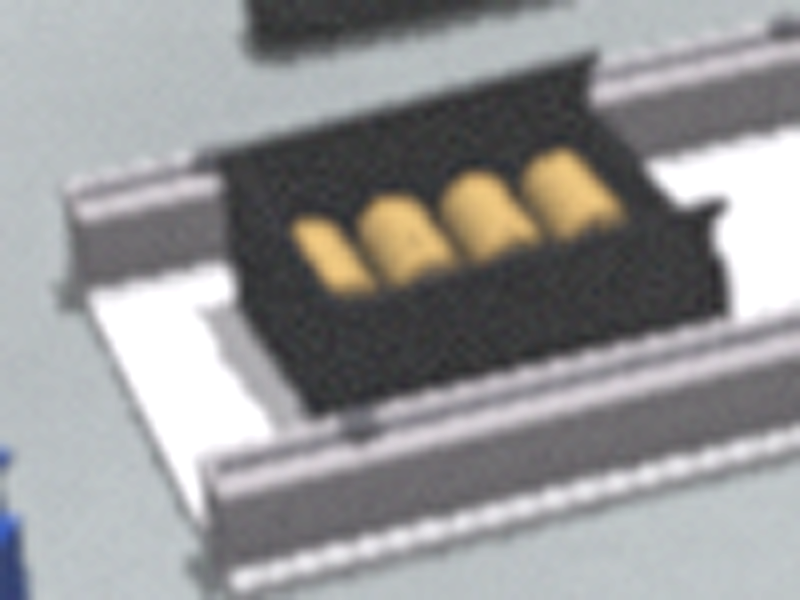

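View pics/scene0b.png

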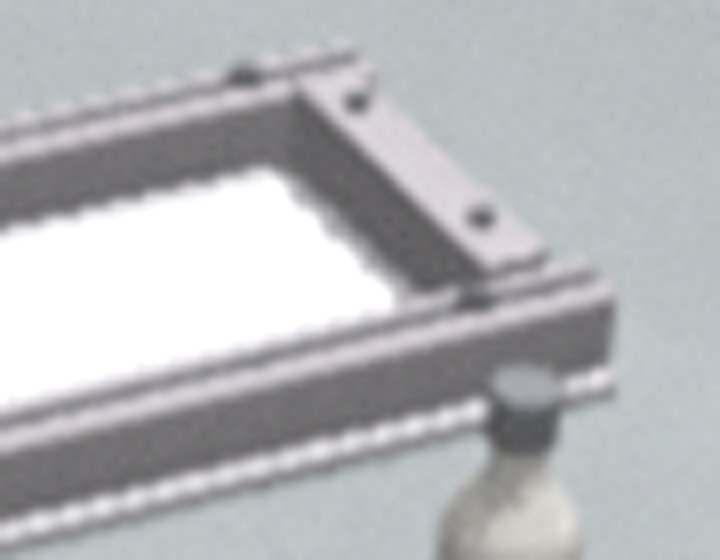

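```bash
python3 - <<'E'
import cv2,numpy as np
i=cv2.imread("pics/scene0.png"); j=cv2.imread("pics/top0.png")
g=lambda a:(255*np.clip(a/90.,0,1)**.6).astype(np.uint8)
a=cv2.resize(g(i[180:240,195:285]),None,fx=7,fy=7,interpolation=cv2.INTER_CUBIC)
cv2.imwrite("pics/br_s.png",a)
a=cv2.resize(g(j[215:290,255:345]),None,fx=7,fy=7,interpolation=cv2.INTER_CUBIC)
cv2.imwrite("pics/br_t.png",a)
E
```

```text
(no output)
```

View pics/br_s.png

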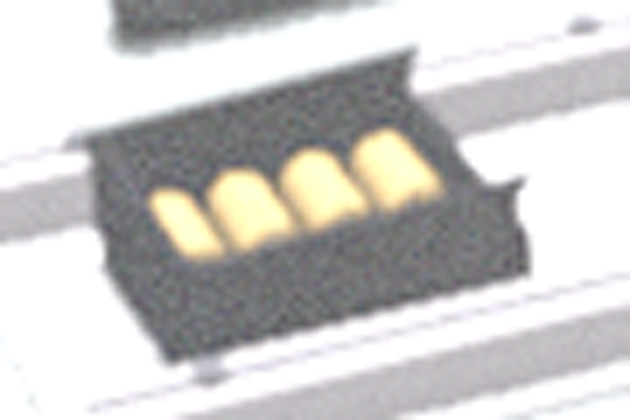

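View pics/br_t.png

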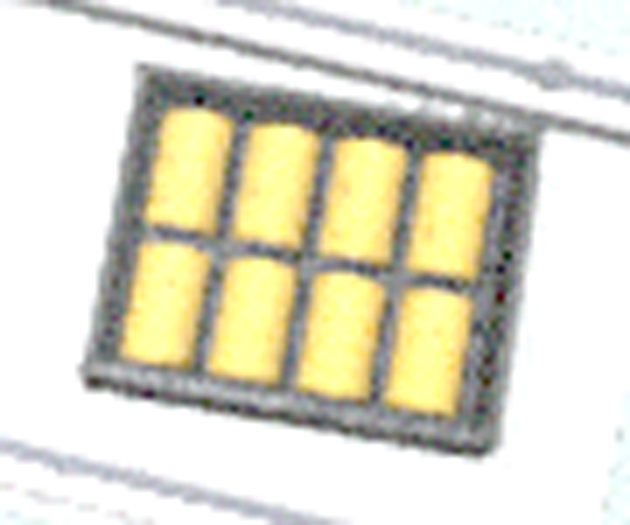

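```bash
python3 - <<'E'
from h import *; from workcell import *
ct=read_camera("top"); cs=read_camera("scene")
P=np.array([[-210,-76,32],[-210,56,32],[200,-76,32],[200,-56,32],[200,56,32],[200,76,32],[170,-55,36],[170,55,36]],float)
uv=np.r_[crop([(690,158),(606,572)],240,200),crop([(215,75),(205,130),(85,462),(68,517),(276,150),(168,472)],115,165)]
Ps=np.array([[-210,56,32],[-210,-56,32],[-210,-76,32],[-210,56,6],[200,-76,32],[170,55,36],[170,-55,36]],float)
us=np.r_[crop([(80,217),(205,465),(220,492),(90,290)],180,180,8),crop([(612,298),(300,85),(480,265)],310,160,8)]
def joint(Pt,ut,Ps,us,v0):
    f=lambda v:np.r_[(proj(ct,place(v,Pt))-ut).ravel(),(proj(cs,place(v,Ps))-us).ravel()]
    r=least_squares(f,v0,x_scale=[100,100,.1],loss="soft_l1"); return r.x,f(r.x).reshape(-1,2).round(1).tolist()
L,r=joint(P,uv,Ps,us,[528,32,1.47]); print(L,r)
for nm,a in(("top",fit(ct,P,uv,L)),("scene",fit(cs,Ps,us,L))): print(nm,a[0],a[1].round(1).tolist())
B=crop([(207,145),(160,412),(555,205),(512,478)],240,200); T=[[55,-42,56],[55,42,56],[-55,-42,56],[-55,42,56]]
S=[[-55,42,56],[55,42,56],[55,-42,56],[-55,-42,6]]; Su=crop([(218,158),(595,58),(722,205),(310,412)],180,180,8)
b,r=joint(np.array(T),B,np.array(S),Su,[518,-83,1.5]); print("bin",b,r,rel(L,b))
for nm,a in(("top",fit(ct,T,B,b)),("scene",fit(cs,S,Su,b))): print(nm,a[0],rel(L,a[0]),a[1].round(1).tolist())
np.save("L.npy",L)
E
```

```text
[528.75299216  32.3899639    1.47130804] [[1.1, -0.2], [0.9, -0.2], [-0.2, -1.0], [-1.9, -0.6], [-1.1, -0.5], [-1.8, 0.6], [0.3, -0.5], [-0.2, 0.8], [-0.5, -0.0], [-1.8, -2.0], [-0.9, 0.4], [-0.6, 0.8], [1.1, -0.7], [-0.8, -0.5], [0.8, 0.1]]
top [528.46372893  31.72032433   1.47083312] [[1.5, 0.1], [1.2, 0.1], [0.1, -0.8], [-1.5, -0.5], [-0.8, -0.4], [-1.5, 0.8], [0.6, -0.4], [0.1, 0.9]]
scene [529.34675641  33.23802497   1.47329901] [[-0.1, 0.1], [-1.2, -1.8], [-0.2, 0.5], [-0.1, 0.9], [1.5, -0.7], [-0.5, -0.6], [1.3, 0.0]]
bin [517.33350555 -84.21956168   1.5279832 ] [[0.2, -0.7], [-0.9, -0.0], [1.2, 0.2], [1.1, 0.5], [-0.5, -1.5], [0.0, -1.4], [0.4, -0.6], [3.7, 7.2]] [-1.17167138e+02 -2.19134196e-01  5.66751554e-02]
top [517.25573365 -83.47380458   1.53633316] [-1.16432793e+02 -6.76751084e-02  6.50251156e-02] [[-0.5, -0.5], [-1.2, 0.2], [0.6, -0.1], [0.9, 0.3]]
scene [516.50948257 -85.95230324   1.47329784] [-1.18973156e+02  4.28710850e-01  1.98979826e-03] [[-0.8, -2.5], [0.6, -0.9], [-1.0, 0.5], [1.2, 6.7]]
```

```bash
python3 - <<'E'
from h import *; from workcell import *
L=np.load("L.npy"); s=get_state(); rep(s,L); print(step(s,L,[-205,0,130]))
E
```

```text
t 0.4 tcp lane x,y [-644.4  192.5] z 226.6 yaw y,z rel lane -2.608 2.104 xz [-1. -0. -0.] F [0.5 1.  1. ] w 1.004
[  9.67 -28.04 -38.91]
```

>>> step_arm([
  [0.35,0,-2,-3,-0.08],
  [0.35,0,-4,-6,-0.16],
  [0.35,0,-6.5,-9,-0.25],
  [0.35,0,-9,-12.5,-0.35],
  [0.35,0,-11.5,-16,-0.45],
  [0.35,0,-14,-19.5,-0.55],
  [0.35,0,-16.5,-23,-0.65],
  [0.35,0,-19,-26.5,-0.75],
  [0.35,0,-21.5,-30,-0.85],
  [0.35,0,-24,-33.5,-0.95],
  [0.35,0,-26,-36.5,-1.04],
  [0.35,0,-28,-38.9,-1.04],
])

```text
time_s: 1.4
tool_pos: [510.0, -169.4, 227.2]
tcp_rot: [0.477, 0.523, 0.477, -0.522]
ft_force: [0.1, -0.8, -0.2]
width: 0.351
```

```bash
python3 - <<'E'
from h import *; from workcell import *
L=np.load("L.npy"); s=get_state(); rep(s,L); print(step(s,L,[-205,0,90]))
for n in ("wrist","top"):
    c=read_camera(n); cv2.imwrite(f"pics/{n}2.png",c["color"][:,:,::-1])
E
```

```text
t 1.4 tcp lane x,y [-202.6   -1.4] z 227.2 yaw y,z rel lane -1.562 -3.133 xz [-1.     0.001 -0.001] F [ 0.1 -0.8 -0.2] w 0.351
[13.72 -0.16  0.24]
```

View pics/wrist2.png

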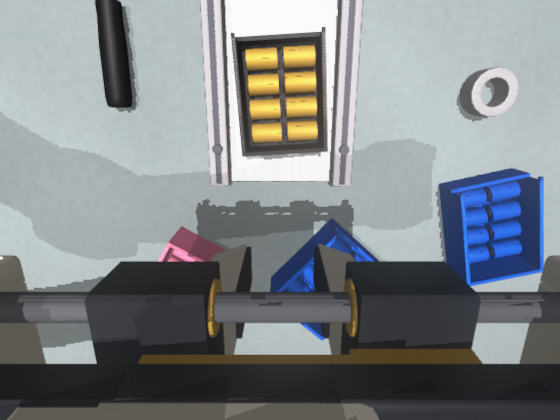

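View pics/top2.png

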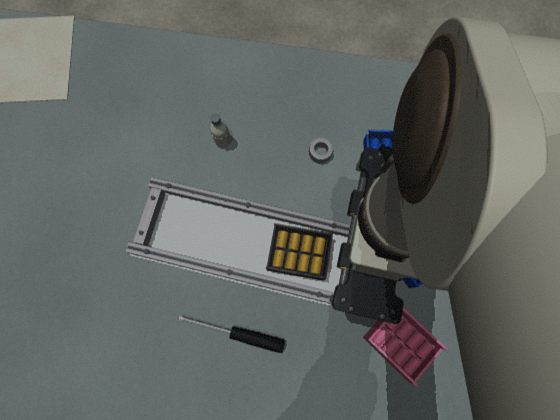

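```bash
python3 - <<'E'
import cv2,numpy as np
i=cv2.imread("pics/wrist2.png")[0:200,180:385]
i=(255*np.clip(i/255.,0,1)**.6).astype(np.uint8)
cv2.imwrite("pics/w2.png",cv2.resize(i,None,fx=3,fy=3,interpolation=cv2.INTER_CUBIC))
E
```

```text
(no output)
```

View pics/w2.png

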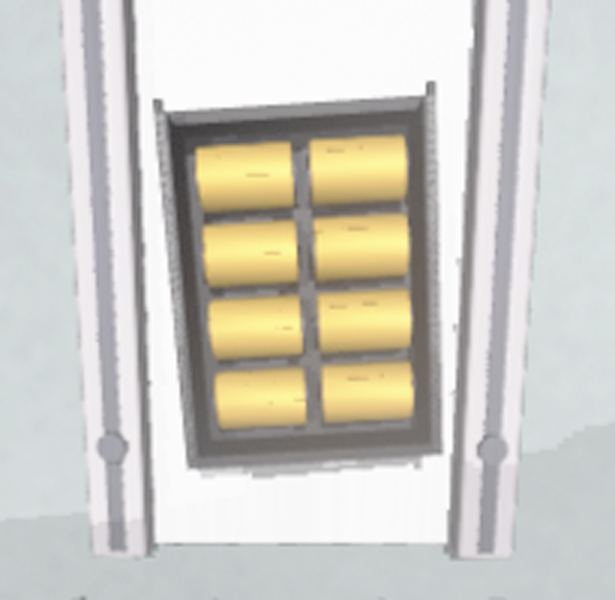

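```bash
cat >> h.py <<'E'
def wcam(s,c):
    T=np.eye(4); T[:3,:3]=tool(s); T[:3,3]=s["tool_pos"]
    return dict(fx=c["fx"],fy=c["fy"],cx=c["cx"],cy=c["cy"],cam_to_world=T@np.array(c["hand_eye"]))
BT=[[-55,42,56],[-55,-42,56],[55,42,56],[55,-42,56]]
E
python3 - <<'E'
from h import *; from workcell import *
L0=np.load("L.npy"); s=get_state(); c=wcam(s,read_camera("wrist"))
P=np.array([[-210,76,32],[-210,56,32],[-210,-56,32],[-210,-76,32]],float); uv=crop([(93,556),(147,556),(455,556),(512,557)],180,0,3)
E_=crop([(62,0),(122,0),(482,0),(550,0)],180,0,3); ys=[76,56,-56,-76]
def f(v):
    Q=np.array([[v[3],y,32] for y in ys]); e=proj(c,place(v[:3],Q))-E_
    return np.r_[(proj(c,place(v[:3],P))-uv).ravel(),e.ravel()]
r=least_squares(f,[*L0,0],x_scale=[100,100,.1,100]); L=r.x[:3]; print(L,r.x[3],r.fun.reshape(-1,2).round(1).tolist(),rel(L0,L))
b,q=fit(c,BT,crop([(190,464),(440,452),(157,102),(431,85)],180,0,3),[517,-84,1.5]); print(b,q.round(1).tolist(),rel(L,b),rel(L0,b))
rep(s,L)
E
```

```text
[529.17299484  39.72427962   1.48186063] -33.22508393850443 [[-0.4, -0.1], [0.1, -0.0], [0.9, 0.2], [0.3, -0.0], [-1.3, -0.4], [0.3, -0.3], [0.7, 0.3], [-0.4, 0.4]] [7.33976487 0.31054954 0.01055259]
[519.22897611 -77.96983852   1.544382  ] [[-1.0, 2.2], [1.0, 1.1], [-1.6, -0.6], [1.6, -1.1]] [-1.18112183e+02 -5.48696895e-01  6.25213700e-02] [-1.10760052e+02 -1.48448287e+00  7.30739578e-02]
t 1.5 tcp lane x,y [-204.7   -0.6] z 227.7 yaw y,z rel lane -1.568 -3.139 xz [-1.     0.003 -0.004] F [-0.1  0.   0.2] w 0.349
```

```bash
python3 - <<'E'
from h import *; from workcell import *
L=np.load("L.npy"); s=get_state(); rep(s,L); print(step(s,L,[-203,0,20]))
E
```

```text
t 1.55 tcp lane x,y [-201.3   -1.3] z 227.2 yaw y,z rel lane -1.561 -3.132 xz [-1.     0.001 -0.001] F [ 0.1 -0.7 -1.1] w 0.351
[20.72 -0.16  0.19]
```

>>> step_arm([
  [0.35,3,-0.1,0.2,0.01],
  [0.35,6,-0.1,0.2,0.01],
  [0.35,9,-0.1,0.2,0.01],
  [0.35,11.5,-0.1,0.2,0.01],
  [0.35,14,-0.1,0.2,0.01],
  [0.35,16,-0.1,0.2,0.01],
  [0.35,17.5,-0.1,0.2,0.01],
  [0.35,17.5,-0.1,0.2,0.01],
])

```text
time_s: 2.22
tool_pos: [505.9, -170.9, 49.0]
tcp_rot: [-0.472, -0.524, -0.475, 0.525]
ft_force: [-0.7, -0.6, 0.2]
width: 0.352
```

```bash
python3 - <<'E'
from h import *; from workcell import *
L=np.load("L.npy"); s=get_state(); rep(s,L); print(step(s,L,[-203,0,20]))
for n in ("wrist","scene"):
    c=read_camera(n); i=c["color"][:,:,::-1]; i=(255*(i/255.)**.6).astype(np.uint8)
    if n=="scene": i=cv2.resize(i[120:270,140:340],None,fx=4,fy=4,interpolation=cv2.INTER_CUBIC)
    cv2.imwrite(f"pics/{n}3.png",i)
E
```

```text
t 2.22 tcp lane x,y [-204.6    2.5] z 49.0 yaw y,z rel lane -1.574 3.139 xz [-1.    -0.005 -0.002] F [-0.7 -0.6  0.2] w 0.352
[ 2.9   0.26 -0.15]
```

View pics/wrist3.png

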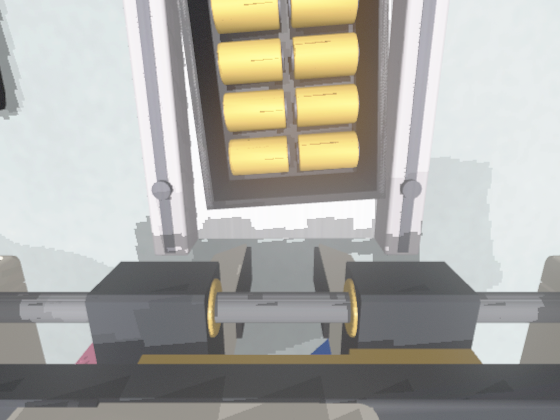

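View pics/scene3.png

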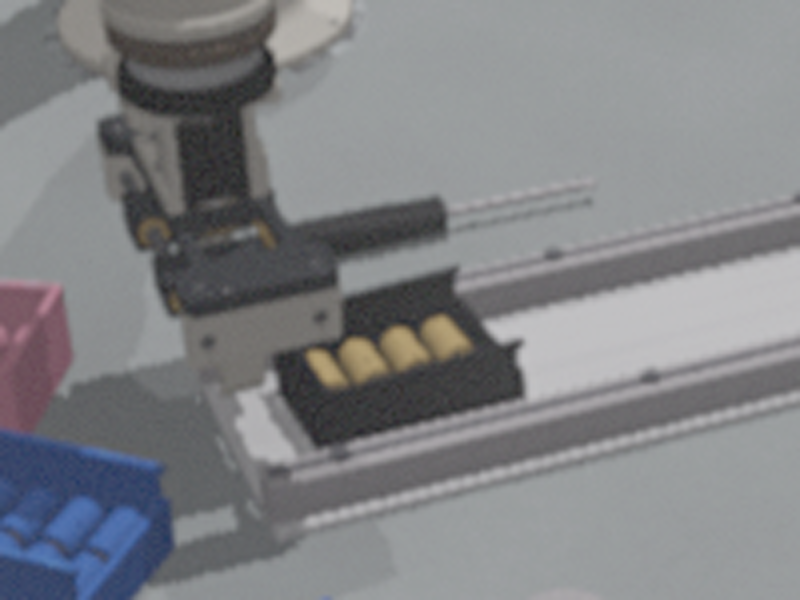

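>>> step_arm([
  [0.35,1,0.15,0,0],
  [0.35,2,0.25,0,0],
  [0.35,2.9,0.25,0,0],
  [0.35,2.9,0.25,0,0],
  [0.35,2.9,0.25,0,0],
])

```text
time_s: 2.73
tool_pos: [510.4, -170.7, 22.4]
tcp_rot: [0.473, 0.525, 0.475, -0.525]
ft_force: [0.5, -0.1, -0.2]
width: 0.353
```

```bash
python3 - <<'E'
from h import *; from workcell import *
L=np.load("L.npy"); s=get_state(); rep(s,L); print(step(s,L,[-178,0,20]))
E
```

```text
t 2.73 tcp lane x,y [-203.9   -1.9] z 22.4 yaw y,z rel lane -1.573 3.14 xz [-1.    -0.001 -0.002] F [ 0.5 -0.1 -0.2] w 0.353
[ 0.24 -0.19 -2.59]
```

>>> step_arm([
  [0.35,0.2,-0.1,-0.4,0],
  [0.35,0.2,-0.2,-0.8,0],
  [0.35,0.2,-0.2,-1.2,0],
  [0.35,0.2,-0.2,-1.6,0],
  [0.35,0.2,-0.2,-2.0,0],
  [0.35,0.2,-0.2,-2.4,0],
  [0.35,0.2,-0.2,-2.8,0],
  [0.35,0.2,-0.2,-3.2,0],
])

```text
time_s: 3.4
tool_pos: [511.5, -139.0, 20.5]
tcp_rot: [-0.473, -0.525, -0.475, 0.525]
ft_force: [-0.6, -4.1, 1.7]
width: 0.35
```

```bash
python3 - <<'E'
from h import *; from workcell import *
L=np.load("L.npy"); s=get_state(); rep(s,L); print(step(s,L,[-120,0,20]))
c=read_camera("wrist"); i=c["color"][:,:,::-1]; i=(255*(i/255.)**.6).astype(np.uint8); cv2.imwrite("pics/wrist4.png",i)
E
```

```text
t 3.4 tcp lane x,y [-172.2    0.2] z 20.5 yaw y,z rel lane -1.573 3.14 xz [-1.    -0.002 -0.001] F [-0.6 -4.1  1.7] w 0.35
[ 0.06  0.01 -5.22]
```

View pics/wrist4.png

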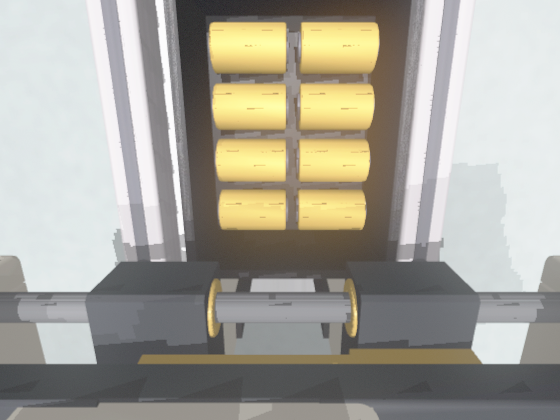

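>>> step_arm([
  [0.35,0,0,-0.4,0],
  [0.35,0,0,-0.8,0],
  [0.35,0,0,-1.2,0],
  [0.35,0,0,-1.6,0],
  [0.35,0,0,-2.0,0],
  [0.35,0,0,-2.4,0],
  [0.35,0,0,-2.8,0],
  [0.35,0,0,-3.2,0],
  [0.35,0,0,-3.6,0],
  [0.35,0,0,-4.0,0],
  [0.35,0,0,-4.4,0],
  [0.35,0,0,-4.8,0],
])

```text
time_s: 4.45
tool_pos: [516.6, -89.4, 20.6]
tcp_rot: [0.473, 0.525, 0.475, -0.524]
ft_force: [-0.1, -0.5, -1.2]
width: 0.35
```

```bash
python3 - <<'E'
from h import *; from workcell import *
L=np.load("L.npy"); s=get_state(); rep(s,L); print(step(s,L,[-60,0,20]))
c=read_camera("wrist"); i=c["color"][:,:,::-1]; i=(255*(i/255.)**.6).astype(np.uint8); cv2.imwrite("pics/wrist5.png",i)
c=read_camera("top"); i=c["color"][:,:,::-1]; i=(255*(i/255.)**.6).astype(np.uint8); cv2.imwrite("pics/top5.png",cv2.resize(i[165:310,110:370],None,fx=3,fy=3,interpolation=cv2.INTER_CUBIC))
E
```

```text
t 4.45 tcp lane x,y [-122.4   -0. ] z 20.6 yaw y,z rel lane -1.572 3.141 xz [-1.    -0.001 -0.002] F [-0.1 -0.5 -1.2] w 0.35
[ 0.08 -0.01 -6.24]
```

View pics/wrist5.png

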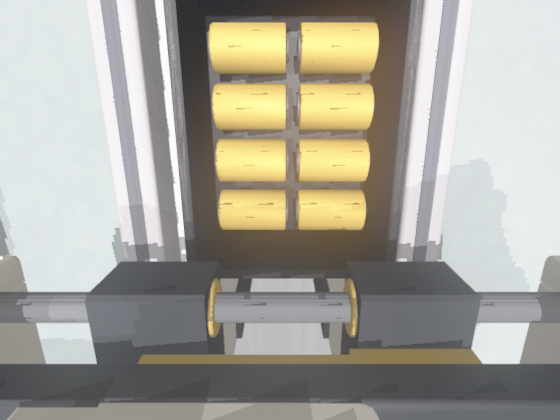

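View pics/top5.png

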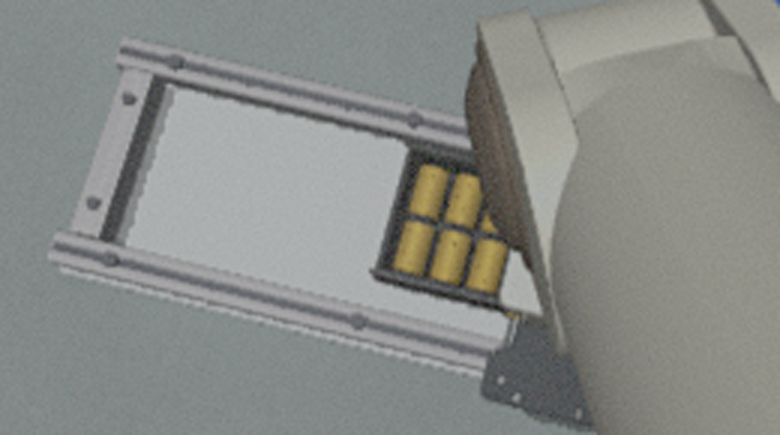

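```bash
python3 - <<'E'
from h import *; from workcell import *
L=np.load("L.npy"); s=get_state(); c=read_camera("top")
print(fit(c,[[55,42,56],[55,-42,56]],crop([(377,272),(410,150)],110,165,3),[524,-20,1.47])[0])
b=fit(c,[[55,42,56],[55,-42,56]],crop([(377,272),(410,150)],110,165,3),[524,-20,1.47]);print(rel(L,b[0]),b[1])
E
```

```text
[527.29774675 -28.83710792   1.48930659]
[-6.10688525e+01 -4.63328315e+00  1.79985456e-02] [[-0.1986537   1.58664166]
 [ 0.20541851 -2.01366862]]
```

>>> step_arm([
  [0.35,0,0,-0.4,0],
  [0.35,0,0,-0.8,0],
  [0.35,0,0,-1.3,0],
  [0.35,0,0,-1.8,0],
  [0.35,0,0,-2.3,0],
  [0.35,0,0,-2.8,0],
  [0.35,0,0,-3.3,0],
  [0.35,0,0,-3.8,0],
  [0.35,0,0,-4.3,0],
  [0.35,0,0,-4.8,0],
  [0.35,0,0,-5.3,0],
  [0.35,0,0,-5.8,0],
])

```text
time_s: 5.6
tool_pos: [522.7, -30.7, 20.9]
tcp_rot: [0.474, 0.525, 0.475, -0.524]
ft_force: [0.3, -2.1, -0.7]
width: 0.35
```

```bash
python3 - <<'E'
from h import *; from workcell import *
L=np.load("L.npy"); s=get_state(); rep(s,L); print(step(s,L,[0,0,20]))
c=read_camera("wrist"); i=c["color"][:,:,::-1]; i=(255*(i/255.)**.6).astype(np.uint8); cv2.imwrite("pics/wrist6.png",i)
E
```

```text
t 5.6 tcp lane x,y [-63.4  -0.2] z 20.9 yaw y,z rel lane -1.571 3.142 xz [-1.    -0.001 -0.003] F [ 0.3 -2.1 -0.7] w 0.35
[ 0.11 -0.02 -6.34]
```

View pics/wrist6.png

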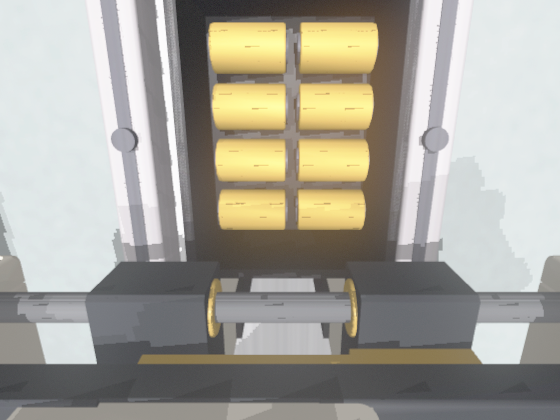

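>>> step_arm([
  [0.35,0,0,-0.4,0],
  [0.35,0,0,-0.8,0],
  [0.35,0,0,-1.3,0],
  [0.35,0,0,-1.8,0],
  [0.35,0,0,-2.3,0],
  [0.35,0,0,-2.8,0],
  [0.35,0,0,-3.3,0],
  [0.35,0,0,-3.8,0],
  [0.35,0,0,-4.3,0],
  [0.35,0,0,-4.8,0],
  [0.35,0,0,-5.3,0],
  [0.35,0,0,-5.8,0],
])

```text
time_s: 6.65
tool_pos: [528.5, 29.0, 21.3]
tcp_rot: [0.474, 0.525, 0.476, -0.523]
ft_force: [0.3, -1.7, -0.7]
width: 0.349
```

```bash
python3 - <<'E'
from h import *; from workcell import *
L=np.load("L.npy"); s=get_state(); rep(s,L); print(step(s,L,[40,0,20]))
c=read_camera("top"); i=c["color"][:,:,::-1]; i=(255*(i/255.)**.6).astype(np.uint8); cv2.imwrite("pics/top7.png",cv2.resize(i[165:285,115:245],None,fx=5,fy=5,interpolation=cv2.INTER_CUBIC))
c=read_camera("scene"); i=c["color"][:,:,::-1]; i=(255*(i/255.)**.6).astype(np.uint8); cv2.imwrite("pics/scene7.png",cv2.resize(i[130:270,200:400],None,fx=4,fy=4,interpolation=cv2.INTER_CUBIC))
E
```

```text
t 6.65 tcp lane x,y [-3.4 -0.1] z 21.3 yaw y,z rel lane -1.569 -3.14 xz [-1.    -0.    -0.004] F [ 0.3 -1.7 -0.7] w 0.349
[ 0.14 -0.01 -4.34]
```

View pics/top7.png

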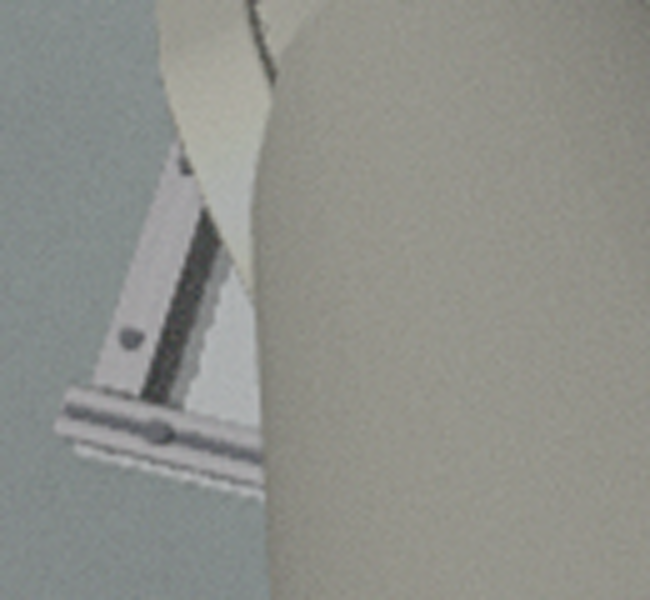

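View pics/scene7.png

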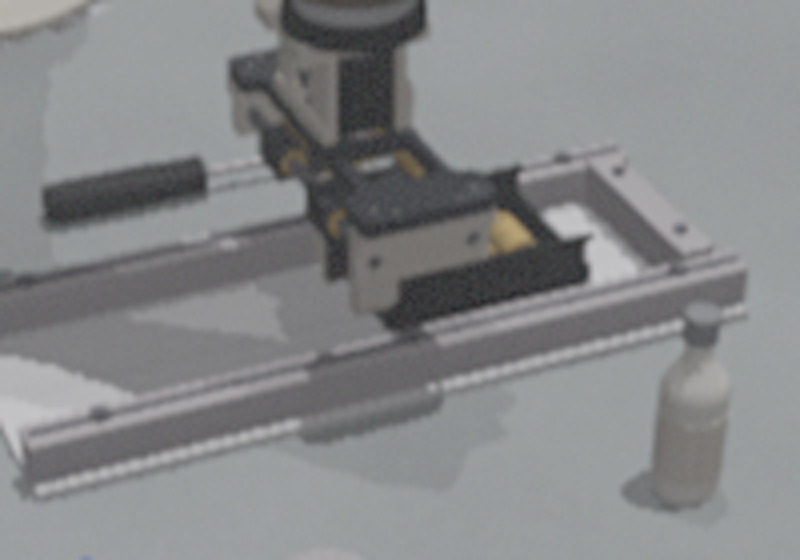

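>>> step_arm([
  [0.35,0,0,-0.4,0],
  [0.35,0,0,-0.8,0],
  [0.35,0,0,-1.2,0],
  [0.35,0,0,-1.6,0],
  [0.35,0,0,-2.0,0],
  [0.35,0,0,-2.4,0],
  [0.35,0,0,-2.8,0],
  [0.35,0,0,-3.2,0],
  [0.35,0,0,-3.5,0],
  [0.35,0,0,-3.8,0],
  [0.35,0,0,-4.1,0],
])

```text
time_s: 7.67
tool_pos: [532.8, 71.1, 21.7]
tcp_rot: [0.474, 0.525, 0.476, -0.522]
ft_force: [0.0, -0.9, -0.5]
width: 0.349
```

```bash
python3 - <<'E'
from h import *; from workcell import *
L=np.load("L.npy"); s=get_state(); rep(s,L)
c=read_camera("wrist"); i=c["color"][:,:,::-1]; i=(255*(i/255.)**.6).astype(np.uint8); cv2.imwrite("pics/wrist8.png",i)
c=read_camera("scene"); i=c["color"][:,:,::-1]; i=(255*(i/255.)**.6).astype(np.uint8); cv2.imwrite("pics/scene8.png",cv2.resize(i[160:220,310:410],None,fx=8,fy=8,interpolation=cv2.INTER_CUBIC))
E
```

```text
t 7.67 tcp lane x,y [38.9 -0.1] z 21.7 yaw y,z rel lane -1.568 -3.139 xz [-1.     0.    -0.005] F [ 0.  -0.9 -0.5] w 0.349
```

View pics/wrist8.png

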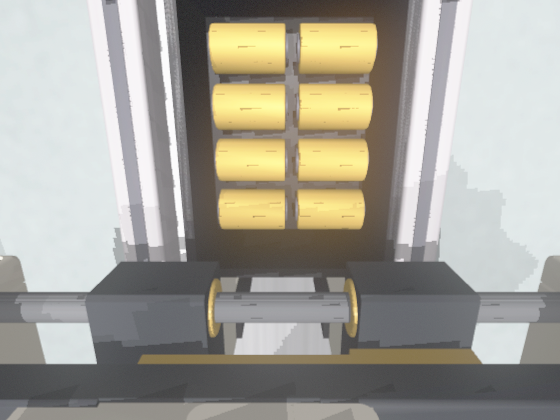

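View pics/scene8.png

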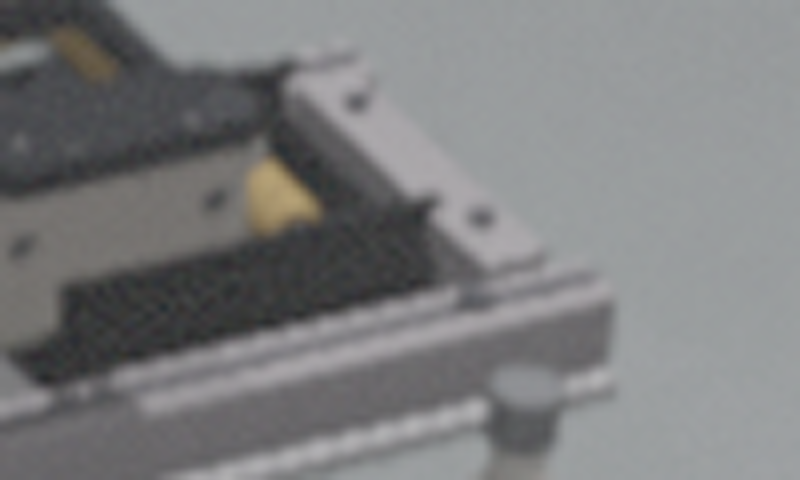

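Straight so far: the bin is in the same place in the wrist view, and in the scene view its nose (430,250) is about 12 mm from the stop. I'll creep in from here.

>>> step_arm([
  [0.35,0,0,-0.2,0],
  [0.35,0,0,-0.4,0],
  [0.35,0,0,-0.6,0],
  [0.35,0,0,-0.7,0],
  [0.35,0,0,-0.8,0],
])

```text
time_s: 8.18
tool_pos: [533.7, 79.8, 21.8]
tcp_rot: [0.474, 0.525, 0.477, -0.522]
ft_force: [-1.3, -1.4, 0.5]
width: 0.352
```

```bash
python3 - <<'E'
from h import *; from workcell import *
L=np.load("L.npy"); s=get_state(); rep(s,L)
E
```

```text
t 8.18 tcp lane x,y [47.7 -0.2] z 21.8 yaw y,z rel lane -1.567 -3.138 xz [-1.     0.    -0.005] F [-1.3 -1.4  0.5] w 0.352
```

>>> step_arm([
  [0.35,0,0,-0.1,0],
  [0.35,0,0,-0.2,0],
  [0.35,0,0,-0.3,0],
])

```text
time_s: 8.43
tool_pos: [533.9, 82.7, 21.8]
tcp_rot: [0.474, 0.525, 0.477, -0.522]
ft_force: [-1.4, -5.2, 1.3]
width: 0.349
```

>>> step_arm([
  [0.35,0,0,-0.1,0],
  [0.35,0,0,-0.2,0],
])

```text
time_s: 8.6
tool_pos: [533.8, 82.7, 21.8]
tcp_rot: [0.475, 0.524, 0.476, -0.523]
ft_force: [-1.7, -7.9, 4.7]
width: 0.349
```

>>> step_arm([
  [0.35,0,0,-0.1,0],
  [0.35,0,0,-0.1,0],
  [0.35,0,0,-0.1,0],
  [0.35,0,0,-0.1,0],
])

```text
time_s: 8.93
tool_pos: [533.8, 82.7, 21.9]
tcp_rot: [-0.475, -0.524, -0.475, 0.524]
ft_force: [-1.0, -5.4, 1.6]
width: 0.348
```

```bash
python3 - <<'E'
from h import *; from workcell import *
L=np.load("L.npy"); s=get_state(); rep(s,L)
c=read_camera("scene"); i=c["color"][:,:,::-1]; i=(255*(i/255.)**.6).astype(np.uint8); cv2.imwrite("pics/scene9.png",cv2.resize(i[160:220,310:410],None,fx=8,fy=8,interpolation=cv2.INTER_CUBIC))
E
```

```text
t 8.93 tcp lane x,y [50.6 -0.1] z 21.9 yaw y,z rel lane -1.569 -3.14 xz [-1.    -0.001 -0.001] F [-1.  -5.4  1.6] w 0.348
```

View pics/scene9.png

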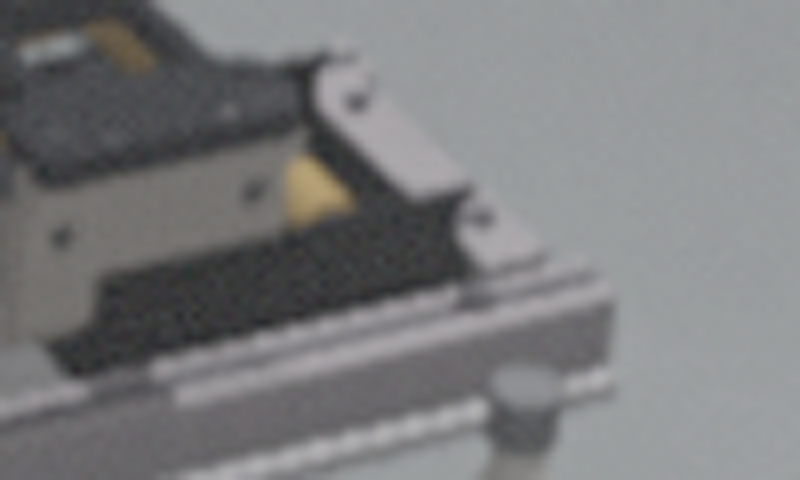

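The nose meets the stop face along its whole length, at about (475,255). Next I'll back straight away along the lane, then lift.

>>> step_arm([
  [0.35,0,0,0.2,0],
  [0.35,0,0,0.5,0],
  [0.35,0,0,1.0,0],
  [0.35,0,0,1.7,0],
  [0.35,0,0,2.5,0],
  [0.35,0,0,3.5,0],
  [0.35,0,0,4.5,0],
  [0.35,0,0,5.0,0],
  [0.35,0,0,5.0,0],
  [0.35,0,0,5.0,0],
])

```text
time_s: 9.82
tool_pos: [529.0, 32.3, 21.8]
tcp_rot: [0.474, 0.524, 0.475, -0.524]
ft_force: [0.5, 1.0, -0.1]
width: 0.348
```

>>> step_arm([
  [0.35,-1.5,0,0,0],
  [0.35,-3.5,0,0,0],
  [0.35,-6,0,0,0],
  [0.35,-9,0,0,0],
  [0.35,-12,0,0,0],
  [0.35,-15,0,2,0],
  [0.35,-18,0,5,0],
  [0.35,-18,0,8,0],
  [0.35,-18,0,11,0],
  [0.35,-18,0,14,0],
  [0.35,-18,0,17,0],
  [0.35,-18,0,20,0],
])

```text
time_s: 10.82
tool_pos: [509.4, -167.5, 202.0]
tcp_rot: [0.475, 0.524, 0.475, -0.524]
ft_force: [1.3, -0.1, -0.7]
width: 0.351
```

>>> step_arm([
  [0.35,0,0,2,0],
  [0.35,0,0,4,0],
  [0.35,0,0,6,0],
  [0.35,0,0,6,0],
  [0.35,0,0,6,0],
  [0.35,0,0,6,0],
  [0.35,0,0,6,0],
  [0.35,0,0,6,0],
])

```text
time_s: 11.48
tool_pos: [503.9, -225.5, 202.1]
tcp_rot: [0.476, 0.523, 0.476, -0.523]
ft_force: [-0.2, -0.1, 0.5]
width: 0.353
```

```bash
python3 - <<'E'
from h import *; from workcell import *
L=np.load("L.npy"); s=get_state(); rep(s,L); print(np.abs(s["joint_vel"]).max())
c=read_camera("top"); i=c["color"][:,:,::-1]; i=(255*(i/255.)**.6).astype(np.uint8); cv2.imwrite("pics/top10.png",cv2.resize(i[165:285,115:245],None,fx=5,fy=5,interpolation=cv2.INTER_CUBIC)); cv2.imwrite("pics/topfull.png",i)
c=read_camera("scene"); i=c["color"][:,:,::-1]; i=(255*(i/255.)**.6).astype(np.uint8); cv2.imwrite("pics/scene10.png",cv2.resize(i[150:220,270:400],None,fx=6,fy=6,interpolation=cv2.INTER_CUBIC))
E
```

```text
t 11.48 tcp lane x,y [-259.1   -0.9] z 202.1 yaw y,z rel lane -1.566 -3.137 xz [-1.     0.    -0.001] F [-0.2 -0.1  0.5] w 0.353
0.005305726773439414
```

View pics/top10.png

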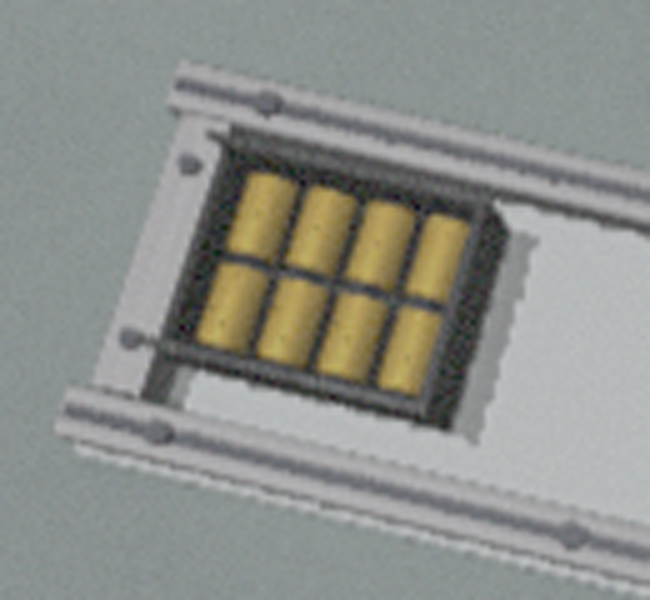

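View pics/scene10.png

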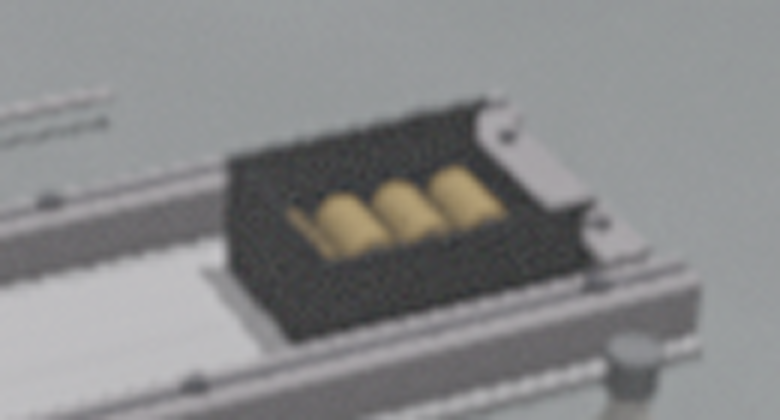

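View pics/topfull.png

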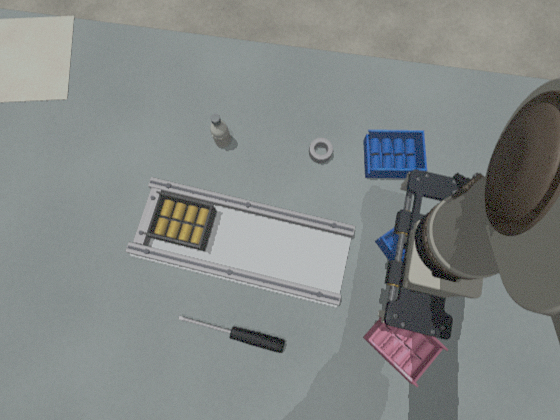

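```bash
python3 - <<'E'
from h import *; from workcell import *
L=np.load("L.npy"); c=read_camera("top")
b,r=fit(c,[[55,-42,56],[55,42,56],[-55,-42,56],[-55,42,56]],crop([(212,133),(137,340),(493,195),(430,412)],115,165,5),[540,145,1.47]); print(rel(L,b),r.round(1).tolist())
finish_job()
E
```

```text
[ 1.14008590e+02 -5.11679810e+00  5.28035498e-03] [[-0.3, -1.0], [0.4, 0.5], [0.1, -0.0], [-0.2, 0.2]]
the job is handed in; nothing more can be done
```

The black bin is up against the end stop and square to it, and the job is handed in. `finish_job` gives no verdict.

**What I did:** I located the lane and bin in the cameras and set the fingertips about a third open behind the bin. Then I pushed it down the lane at roughly 50–60 mm/s and crept the last few millimetres. It met the stop at about 8 N, well under the 35 N limit. The fingers backed straight off and lifted clear, and it was all done about 11.5 s in.

**Last checks:**
- **Nose position:** the final top-view fit puts the nose at lane x ≈ 169 mm, against the stop face at 170 mm.
- **Squareness:** the bin is about 0.005 rad off the lane.
- **Sideways position:** it sits about 5 mm right of the middle line, leaving roughly 9 mm to the right rail. I saw no sign of rail contact, but there is no direct sensor for it.
- **Bottle, collar and screwdriver:** they look unmoved from the first top picture; I compared them by eye and did not measure them.

**Disagreements:**
- **Wrist view:** one wrist-camera fit put the lane 7 mm further along x than the other two cameras, probably because the arm was still settling. I used the fixed cameras instead.
- **Scene view:** the early scene-camera fit of the bin's angle, about 0.00 rad, disagreed with the top and wrist views at about 0.06 rad. The bin squared up against the fingers once pushed.

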